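# Assemble a cascade impactor on its sampling pump

### The arm

A 7-joint arm with a two-finger parallel gripper is mounted at the origin on the work surface. World frame = base frame: x ahead of the robot, y to its left, z up, the work surface at z = 0. Lengths are in m, angles in degrees, forces in N, time in s.
With the tool pointing down it reaches from about 0.4 to 0.9 m from the base axis. Payload 5.6 kg.
Tool frame: the origin (TCP) lies at the very end of the fingers, on their centre line; the grasp point (between the pads) lies r.hold_point_z behind it (r.hold_point_z is the distance from the TCP to the grasp point, in m); z points along the fingers, y is the line along which they close (so a half turn about z gives the same grasp; the last joint's range is limited). The gripper opens to 92 mm and grips with 3 to 60 N. Pads are 20 mm wide; open, the fingers measure 128 mm over their backs; the gripper's body (75 mm by 189 mm) begins 69 mm behind the grasp point.
Start: joints at [-73.797, 26.786, -0.665, 91.828, 0.344, 61.387, -3.226], TCP at [0.208, 0.616, 0.18] pointing down, gripper open.
Joint ranges: [-144.91, 144.91], [-17.63, 115.5], [-89.93, 88.59], [15.96, 139.68], [-74.01, 254.01], [8.47, 105.57], [-167.45, 167.45]. Speed limits (degrees/s): [147.25, 147.25, 180, 180, 180, 180, 180].

### API

Orientations are given as a 3x3 rotation matrix whose columns are the frame's x, y, z axes.
In Python, from workcell import r gives the robot as it stands.
- The arm moves only by the tool step_arm, never from a script. Its argument "commands" is text: rows parted by semicolons, each of 7 numbers parted by spaces: the opening, from 0 (shut) to 1 (fully open), then the shift along the tool's x, y, z in cm, then the turn, a rotation vector about the tool's x, y, z in degrees. A call has exactly 8 rows; each row is the pose to reach, as a shift and turn from the pose commanded when the call began, along the tool's axes at that moment; what a row does not reach only later rows make up. A row lasts 1/10 s, in which the tool goes at most 50 mm and 8.59 degrees, less where a joint would pass 70% of its speed; a pose out of reach is approached as far as the arm can. A call with a gripper value outside its range is refused whole. The fingers move at their own pace and stop on an object; "grip_force" is the grip in N (left out, the last holds). Time passes only in rows, so rows that repeat a pose let the fingers close, or fill a call up. It gives the time, the measured TCP pose, the force, the opening and the grip force at its end, in the units of the state.
- r.get_state(): the state, without advancing time (a new reading comes with each control period).
- r.camera(name): name is "scene" or "side" or "wrist"; returns (picture, depth): 420x560x3 uint8, red, green, blue; 420x560 float32, m along the optical axis (not along the pixel's ray), 0 where there is no reading.
- r.get_calibration(name): a dict with "vfov" (degrees; the focal length in pixels is half the picture's height over the tangent of half this angle, whatever the lens; pixels are square), "cx", "cy" (the principal point, pixels), "D" ([k1, k2, p1, p2, k3] as OpenCV has them; the pictures are not rectified), "R" (3x3) and "t" (3): a world point X has camera coordinates R X + t; the wrist camera has in their place "hand_eye" (4x4, takes a point from camera to tool coordinates, whose origin is the TCP and whose axes are the flange's). Camera axes: x right, y down, z forward; pixel columns grow to the right and rows downward; lengths in m; the calibration is good to about 2 mm. A picture is of the moment at which its call begins: read the wrist's pose just before it. get_calibration takes no time and is no camera call.
- r.close_job(): hands the job in; it is judged then, once.
The state is a dict: "time": time; "joint_positions": joint angles; "joint_velocities": joint speeds; "joint_torque": joint torques, N m; "position": TCP position; "tcp_rot": TCP orientation; "ft_force": force on the tool from outside, world axes, zero at the start; "wrist_torque": the same for the moment, N m; "gripper_width": finger opening in m; "grip_force": force on a finger pad.
Only numpy, scipy, OpenCV 4.12 (cv2) and the standard library are available. Lean on these libraries where they do the work, as an engineer would, in place of code of your own. Each camera call takes 0.05 s, during which the arm holds its last target. There are 200 camera calls.

### The job

Get the air sampler ready: take the orange transit cap off the pump and put it in the white tray, then stack every impactor stage that is laid out, flange face down and fully home on the spigot below, finest at the bottom to coarsest at the top (blue, green, yellow, red; some may be missing), and seat the metal inlet on the top one. Slide the black ring weight over the inlet's neck until it rests on the shoulder, then press the start button. Leave all the other things on the bench where they are.

Things in the scene. Friction and masses are not known exactly. Their poses are not given: they have to be found in the camera images.
- seat (a point): Centre of the seat on the air-sampling pump (fixed grey box 140 (x) x 240 (y) x 70 high, blue band). The seat is the flat top of an aluminium turret 72 dia, 85 above the bench, 55 to +y of the pump's middle. On it stands the centring spigot: 32 dia, 12 high, top 3 mm tapered to 26 dia, under the orange cap at the start. z up, x and y the pump's.
- cap_mid (a point): Centre, half-way up, of the orange plastic transit cap, 36 high: a round skirt 52 dia x 16.5 high with a round knob 32 dia x 19.5 high on top, to grip. A 34.5 dia recess 13.5 deep in its underside sits over the spigot at the start; it just lifts off. z is its upward axis. 50 g.
- tray: White plastic parts tray, 150 (x) x 130 (y) x 25 high outside, walls and floor 4 thick, fixed to the bench, empty. Origin: centre of its underside, z up.
- inlet_mid (a point): Centre, half-way up, of the bare-metal inlet, 72 high, 150 g: at the bottom a flange 66 dia x 8, its face underneath with a 34.5 dia recess 13.5 deep; a bell narrowing from 60 dia to a flat shoulder 50 dia, 30 above the flange face; on it an upright neck 24 dia x 42, to grip, its top 5 mm tapered. z is its axis, flange to neck. Stands flange down.
- ring_mid (a point): Centre, half-way up, of the black ring weight, a plain ring 58 outside dia, 29 bore, 22 high, about 300 g, lying flat on the bench; z is its axis (either face may go down). It slides over the inlet's neck and rests on the shoulder, its centre then 5 mm above inlet_mid.
- start_top (a point): Top of the green round start button (26 dia) on the pump's top, 35 mm to -x and 140 mm to -y of the seat centre in the pump's axes; z up, pressed straight down.
- start (a joint): Travel of the start button, 0 when up, 0.006 m fully down (about 5 N); springs back. It counts as pressed beyond 0.004.
- blue_mid (a point): Centre, half-way up, of the blue impactor stage (finest jets), 42 high, 130 g: at the bottom an aluminium flange 66 dia x 8, its face underneath with a 34.5 dia recess 13.5 deep; then a blue body 48 dia x 22 high, to grip; on top a spigot 32 dia x 12, like the pump's, for the next part. Each seated stage adds 30 to the column. z: flange to spigot. Stands flange down. May be absent.
- green_mid (a point): Centre, half-way up, of the green impactor stage (fine jets), 42 high, 130 g: at the bottom an aluminium flange 66 dia x 8, its face underneath with a 34.5 dia recess 13.5 deep; then a green body 48 dia x 22 high, to grip; on top a spigot 32 dia x 12, like the pump's, for the next part. Each seated stage adds 30 to the column. z: flange to spigot. Stands flange down. May be absent.
- yellow_mid (a point): Centre, half-way up, of the yellow impactor stage (coarse jets), 42 high, 130 g: at the bottom an aluminium flange 66 dia x 8, its face underneath with a 34.5 dia recess 13.5 deep; then a yellow body 48 dia x 22 high, to grip; on top a spigot 32 dia x 12, like the pump's, for the next part. Each seated stage adds 30 to the column. z: flange to spigot. Stands flange down. May be absent.
- red_mid (a point): Centre, half-way up, of the red impactor stage (coarsest jets), 42 high, 130 g: at the bottom an aluminium flange 66 dia x 8, its face underneath with a 34.5 dia recess 13.5 deep; then a red body 48 dia x 22 high, to grip; on top a spigot 32 dia x 12, like the pump's, for the next part. Each seated stage adds 30 to the column. z: flange to spigot. Stands flange down. May be absent.
- vial_a: Bystander: amber vial with red cap, 22 dia x 42 high; origin at the centre of its underside.
- vial_b: Bystander: amber vial with blue cap, 22 dia x 42 high; origin at the centre of its underside.
- jar_a: Bystander: white screw-lid sample jar, 52 dia x 55 high; origin at the centre of its underside.
- jar_b: Bystander: white screw-lid sample jar, 52 dia x 55 high; origin at the centre of its underside.
- reagent: Bystander: white reagent bottle with green cap, 42 dia x 90 high; origin at the centre of its underside.
- pipette: Bystander: white and blue hand pipette lying on the bench, about 225 long, 26 thick, tip towards its +x; origin at the centre of its underside at mid-length.
Not all that is in view belongs to the job. What is shaped like the part that bears yellow_mid but purple or turquoise is not meant.

How it is judged:
By the outcome, as a careful person would: the job done as asked, in the order asked, and still so for the second after the job is handed in, with the robot touching nothing.
Of stage_blue, stage_green, stage_yellow, stage_red only 2 to 4 are there at a start; the rules pass over those that are not, and their reading is None.
At some moment in a run one of stage_blue, stage_green, stage_yellow, stage_red, inlet, ringweight may be knocked a few centimetres aside while the robot is not near it.
Once in a run the grip may slacken for a moment while it holds something.
It also fails if it takes over 210 s, if anything falls off the work surface, if the arm or the gripper's body presses on something with over 40 N, if the wrist force passes 120 N, or if a joint passes its speed limit or range.

## Working session

There is one attempt and no reset: what is moved stays moved. The work goes in short steps, Python scripts to look and compute and a tool call to move; the robot and the scene stay as the last step left them, time stands still between calls to the robot, and variables do not carry over. Pictures are saved under pics/ and viewed, at most 14 in all, crops included, and the job is handed in when it is done.

Besides the shell and the picture viewer there is one more tool, called after "Call:" as name(argument=value, ...) on one line, values as JSON. step_arm: Moves the arm, as the interface text tells. Its arguments: {"type":"object","properties":{"commands":{"type":"string"},"grip_force":{"type":"number"}},"required":["commands"]}

```bash
mkdir -p pics; ls
python3 - <<'E'
from workcell import r
import cv2,numpy as np
s=r.get_state();print(s['time'],s['position'],np.round(s['tcp_rot'],3).tolist(),s['gripper_width'],r.hold_point_z)
for n in("scene","side"):
    p,d=r.camera(n);np.savez(f'{n}0.npz',p=p,d=d);cv2.imwrite(f'pics/{n}0.png',p[...,::-1]);print(n,r.get_calibration(n),(d>0).mean())
print(r.get_calibration("wrist"))
E
```

```text
pics
0.0 [0.20787577 0.61517698 0.17922862] [[-0.947, 0.32, -0.0], [0.32, 0.947, -0.002], [-0.0, -0.002, -1.0]] 0.09204728779873952 0.0187
scene {'vfov': 48.17432998364153, 'cx': 275.7550003726628, 'cy': 212.46494062585342, 'D': array([-0.03369812,  0.        ,  0.        ,  0.        ,  0.        ]), 'R': array([[ 0.19720574,  0.98035646, -0.00333333],
       [ 0.75534181, -0.15410814, -0.63695324],
       [-0.62495492,  0.12309303, -0.77089523]]), 't': array([-0.18245444, -0.38118143,  1.61377533])} 0.9960034013605442
side {'vfov': 43.62800800892626, 'cx': 285.011870031201, 'cy': 208.03388765190456, 'D': array([-0.16574403,  0.        ,  0.        ,  0.        ,  0.        ]), 'R': array([[-0.99047376, -0.13605281, -0.02124519],
       [-0.07043024,  0.63310857, -0.7708522 ],
       [ 0.11832712, -0.76201258, -0.63665966]]), 't': array([0.59007508, 0.07878501, 1.1753399 ])} 0.9959438775510204
{'vfov': 62.344358753940675, 'cx': 272.43441471846114, 'cy': 209.81590978350954, 'D': array([-0.08673385,  0.        ,  0.        ,  0.        ,  0.        ]), 'hand_eye': array([[ 1.48257958e-03, -9.72300415e-01, -2.33729983e-01,
         6.59310366e-02],
       [ 9.99998901e-01,  1.44720793e-03,  3.22838695e-04,
         1.60624991e-04],
       [ 2.43596872e-05, -2.33730205e-01,  9.72301492e-01,
        -2.04530781e-01],
       [ 0.00000000e+00,  0.00000000e+00,  0.00000000e+00,
         1.00000000e+00]])}
```

View pics/scene0.png

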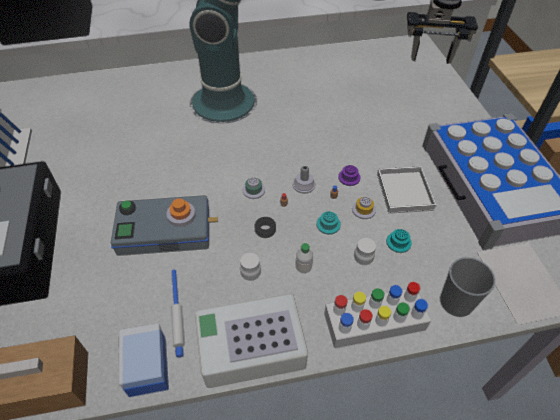

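View pics/side0.png

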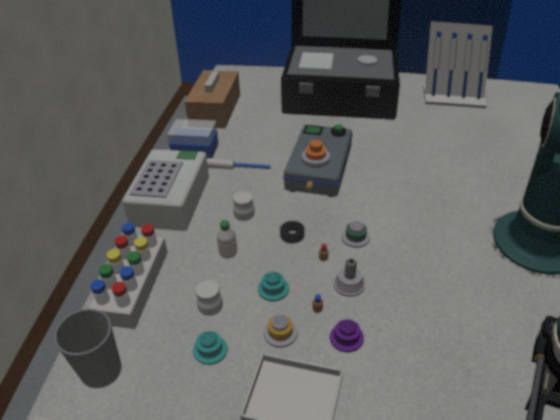

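The pump with the orange cap is at scene (180,208), a green stage at (254,186), the inlet at (304,178), a yellow stage at (365,205), the ring at (265,226) and the tray at (406,190). Purple and two turquoise decoys are also there; no blue or red stage is seen.

```bash
cat > h.py <<'E'
import numpy as np,cv2
from workcell import r
def K(n):
    c=r.get_calibration(n);f=210/np.tan(np.radians(c['vfov']/2))
    return c,np.array([[f,0,c['cx']],[0,f,c['cy']],[0,0,1.]])
def cloud(n,d,T=None):
    "world points per pixel; T=(R,p) tool pose for wrist"
    c,k=K(n);v,u=np.mgrid[0:420,0:560]
    q=cv2.undistortPoints(np.stack([u,v],-1).reshape(-1,1,2).astype(float),k,c['D']).reshape(420,560,2)
    P=np.dstack([q[...,0]*d,q[...,1]*d,d])
    if n=='wrist':
        H=c['hand_eye'];return (P@H[:3,:3].T+H[:3,3])@T[0].T+T[1]
    return (P-c['t'])@c['R']
def look(n):
    s=r.get_state();p,d=r.camera(n)
    return p,d,cloud(n,d,(np.array(s['tcp_rot']),np.array(s['position'])))
def circ(X):
    "centre and radius of the enclosing circle of xy points"
    (x,y),a=cv2.minEnclosingCircle(X[:,:2].astype(np.float32)*1000);return np.round([x,y,a*1],1)
def band(W,c,rad,z0,z1):
    m=(np.hypot(W[...,0]-c[0],W[...,1]-c[1])<rad)&(W[...,2]>z0)&(W[...,2]<z1)
    return W[m]
E
python3 - <<'E'
from h import *
uv={'scene':dict(cap=(180,202),green=(254,183),inlet=(304,171),yellow=(365,202),ring=(265,226),purple=(349,172),tur1=(329,217),tur2=(400,235),tray=(406,190),va=(284,198),vb=(334,190),ja=(250,262),jb=(366,247),reag=(305,250),btn=(127,206)),
'side':dict(cap=(316,147),green=(356,228),inlet=(350,268),yellow=(280,323),ring=(292,231),purple=(347,328),tur1=(273,282),tur2=(209,342),tray=(295,395),va=(324,249),vb=(318,300),ja=(243,200),jb=(208,290),reag=(225,230),btn=(339,130))}
for n in uv:
    z=np.load(n+'0.npz');W=cloud(n,z['d'])
    for k,(u,v) in uv[n].items():
        g=W[v-3:v+4,u-3:u+4].reshape(-1,3);m=np.median(g,0)
        b=band(W,m,.045,.010,.3) ; 
        out=[np.round(m*1000,1).tolist()]
        if len(b)>10:
            top=np.percentile(b[:,2],97);out+= [round(top*1000,1)]
            t=b[b[:,2]>top-.006];out+=[circ(t).tolist(),len(t), np.round(np.median(t,0)[:2]*1000,1).tolist()]
        p=z['p'][v-2:v+3,u-2:u+3].reshape(-1,3).mean(0).round().tolist()
        print(n,k,*out,p)
E
```

```text
scene cap [539.5, -164.0, 121.5] 122.0 [541.7, -169.5, 17.0] 103 [541.7, -169.2] [181.0, 114.0, 56.0]
scene green [438.2, 36.1, 40.9] 43.7 [429.7, 34.7, 18.3] 75 [431.9, 34.5] [132.0, 129.0, 138.0]
scene inlet [444.6, 176.9, 66.8] 71.7 [438.7, 179.4, 11.3] 43 [439.9, 178.9] [92.0, 93.0, 93.0]
scene yellow [567.8, 318.5, 41.1] 43.9 [562.0, 319.6, 16.6] 78 [563.1, 320.0] [133.0, 131.0, 141.0]
scene ring [564.1, 42.9, 3.6] 25.1 [574.8, 40.8, 30.1] 213 [576.8, 39.0] [124.0, 124.0, 124.0]
scene purple [446.1, 310.9, 37.4] 44.3 [436.2, 317.2, 16.4] 64 [435.0, 315.9] [80.0, 47.0, 101.0]
scene tur1 [599.0, 208.9, 41.5] 44.3 [592.8, 209.2, 15.0] 76 [595.5, 209.6] [51.0, 127.0, 127.0]
scene tur2 [689.9, 370.8, 40.2] 42.8 [687.1, 377.1, 16.8] 98 [688.2, 376.0] [34.0, 121.0, 121.0]
scene tray [515.9, 463.2, 3.4] [174.0, 173.0, 172.0]
scene va [499.7, 108.5, 25.0] 44.1 [497.0, 106.7, 7.6] 15 [497.7, 107.6] [108.0, 65.0, 54.0]
scene vb [499.8, 252.4, 26.7] 43.1 [496.5, 253.2, 6.5] 16 [498.1, 252.5] [75.0, 69.0, 86.0]
scene ja [703.6, -18.4, 54.3] 57.3 [699.5, -20.1, 24.2] 250 [700.8, -20.0] [175.0
[... 989 characters left out ...]
[680.4, 386.3, 41.7] 44.4 [685.0, 377.5, 16.1] 183 [685.3, 378.5] [50.0, 101.0, 98.0]
side tray [516.2, 451.0, 5.6] [150.0, 149.0, 145.0]
side va [494.9, 111.9, 30.0] 46.5 [497.6, 108.9, 7.6] 25 [497.2, 109.1] [82.0, 48.0, 42.0]
side vb [494.7, 257.1, 33.7] 44.1 [497.3, 253.3, 7.0] 33 [497.0, 253.8] [46.0, 49.0, 71.0]
side ja [695.0, -8.1, 56.0] 57.9 [697.2, -18.7, 24.8] 200 [697.4, -15.8] [144.0, 143.0, 139.0]
side jb [708.2, 275.1, 56.6] 58.4 [711.6, 271.8, 24.5] 356 [711.5, 273.4] [148.0, 147.0, 143.0]
side reag [707.0, 122.3, 75.8] 91.5 [707.5, 115.5, 10.7] 60 [707.5, 116.8] [73.0, 79.0, 72.0]
side btn [487.8, -293.8, 88.0] 93.9 [490.9, -303.8, 14.2] 53 [491.0, -300.5] [33.0, 54.0, 37.0]
```

```bash
cat >> h.py <<'E'
from scipy.spatial.transform import Rotation as Ro
R1=np.array([[0,1,0],[1,0,0],[0,0,-1.]])
def go(x,y,z):
    "x,y,z in mm world -> shift cm and turn in tool axes"
    s=r.get_state();R=np.array(s['tcp_rot']);p=np.array(s['position'])
    sh=R.T@(np.array([x,y,z])/1000-p)*100
    tu=Ro.from_matrix(R.T@R1).as_rotvec(degrees=True)
    print('t',s['time'],'pos',np.round(p*1000,1),'w',round(s['gripper_width']*1000,1),'F',np.round(s['ft_force'],1),'grip',s['grip_force'],'j',np.round(s['joint_positions']));print('shift',np.round(sh,2),'turn',np.round(tu,2))
E
python3 - <<'E'
from h import *
go(541,-168.5,250)
for n in('scene','side'):
    z=np.load(n+'0.npz');W=cloud(n,z['d'])
    m=(abs(W[...,0]-.516)<.12)&(abs(W[...,1]-.455)<.12)&(W[...,2]>.018)&(W[...,2]<.032)
    (c,s,a)=cv2.minAreaRect(W[m][:,:2].astype(np.float32)*1000);print(n,c,s,a)
    hsv=cv2.cvtColor(z['p'],cv2.COLOR_RGB2HSV)
    for k,c in dict(green=(.4295,.0353),yel=(.561,.32)).items():
        q=(np.hypot(W[...,0]-c[0],W[...,1]-c[1])<.03)&(W[...,2]>.012)&(W[...,2]<.026);print(k,np.median(hsv[q],0),q.sum())
E
```

```text
t 0.1 pos [207.9 615.2 179.3] w 91.8 F [-0.3  0.1 -0.6] grip 0.0 j [-74.  27.  -1.  92.   0.  61.  -3.]
shift [-56.64 -63.6   -6.96] turn [-7.000e-02  6.000e-02  7.133e+01]
scene (514.731201171875, 426.4385070800781) (196.35328674316406, 156.8939666748047) 83.35663604736328
green [77.  42.5 72. ] 56
yel [ 20. 161.  97.] 55
side (510.21331787109375, 424.75311279296875) (199.15200805664062, 160.62216186523438) 83.00784301757812
green [77. 41. 53.] 117
yel [ 19. 122.  75.] 115
```

Call:
step_arm(commands="1 0 0 -5 0 0 8;1 -3 -3.5 -7 0 0 16;1 -6 -7 -7 0 0 24;1 -9.5 -10.5 -7 0 0 32;1 -13 -14.5 -7 0 0 40;1 -16.5 -18 -7 0 0 48;1 -20 -21.5 -7 0 0 56;1 -23 -25 -7 0 0 64")

```text
time: 0.9
position: [0.3466, 0.3031, 0.2501]
tcp_rot: [[-0.121, 0.993, 0.0], [0.993, 0.121, 0.0], [0.0, 0.0, -1.0]]
ft_force: [0.6, 0.4, 1.0]
gripper_width: 0.0921
grip_force: 0.0
```

```bash
python3 -c "
from h import *
go(541,-168.5,250)"
```

```text
t 0.9 pos [346.6 303.1 250.1] w 92.1 F [0.6 0.4 1. ] grip 0.0 j [-62.   3.  17. 113.  -1.  63. -37.]
shift [-49.17  13.57   0.  ] turn [ 0.   -0.    6.97]
```

Call:
step_arm(commands="1 -4.8 1.3 0 0 0 3;1 -9.5 2.6 0 0 0 7;1 -14.2 3.9 0 0 0 7;1 -19 5.2 0 0 0 7;1 -23.8 6.5 0 0 0 7;1 -28.5 7.8 0 0 0 7;1 -33 9 0 0 0 7;1 -37 10.2 0 0 0 7")

```text
time: 1.7
position: [0.4945, -0.051, 0.2503]
tcp_rot: [[-0.005, 1.0, 0.0], [1.0, 0.005, 0.0], [0.0, 0.0, -1.0]]
ft_force: [-0.1, 0.2, -0.1]
gripper_width: 0.0918
grip_force: 0.0
```

```bash
python3 -c "
from h import *
p,d,W=look('wrist');cv2.imwrite('pics/w1.png',p[...,::-1])
go(541,-168.5,250)
b=band(W,(.541,-.168),.05,.113,.13);print(circ(b),len(b),b[:,2].max())
b=band(W,(.541,-.168),.05,.095,.113);print(circ(b),len(b))
b=band(W,(.541,-.168),.06,.079,.093);print(circ(b),len(b))"
```

```text
t 1.75 pos [496.5 -57.7 250.8] w 92.0 F [ 1.3 -4.   1.4] grip 0.0 j [-34.   8.  41. 110.  -6.  64.   9.]
shift [-11.06   4.48   0.14] turn [ 0.17  0.25 -0.14]
[ 539.4 -167.3   15.4] 434 0.12282404474738715
[ 540.  -168.7   25.9] 868
[ 540.1 -168.8   36. ] 1082
```

Call:
step_arm(commands="1 -4 1.5 0 0 0 0;1 -8 3 0 0 0 0;1 -10.3 4.3 0 0 0 0;1 -10.3 4.3 2 0 0 0;1 -10.3 4.3 6 0 0 0;1 -10.3 4.3 9 0 0 0;1 -10.3 4.3 10 0 0 0;1 -10.3 4.3 10 0 0 0")

```text
time: 2.55
position: [0.537, -0.151, 0.1491]
tcp_rot: [[-0.006, 1.0, -0.003], [1.0, 0.006, 0.0], [0.0, -0.003, -1.0]]
ft_force: [0.2, 0.1, 0.3]
gripper_width: 0.092
grip_force: 0.0
```

```bash
python3 -c "
from h import *
p,d,W=look('wrist')
go(540.5,-168.5,105)
for z in((.113,.13),(.095,.113),(.079,.093)):
  b=band(W,(.541,-.168),.06,*z);print(circ(b),len(b))"
```

```text
t 2.6 pos [ 538.1 -151.4  150.5] w 91.8 F [-0.2 -0.4 -0. ] grip 0.0 j [-20.  23.  41. 109. -18.  55.  30.]
shift [-1.71  0.23  4.55] turn [-0.01  0.02  0.33]
[ 539.8 -169.    15.9] 1539
[ 539.4 -169.4   26.4] 1994
[ 539.7 -169.2   36.1] 2342
```

Call:
step_arm(commands="1 -1.8 0.15 0 0 0 0.3;1 -1.8 0.15 1 0 0 0.3;1 -1.8 0.15 2.5 0 0 0.3;1 -1.8 0.15 4 0 0 0.3;1 -1.8 0.15 4.5 0 0 0.3;0.2 -1.8 0.15 4.5 0 0 0.3;0.2 -1.8 0.15 4.5 0 0 0.3;0.2 -1.8 0.15 4.5 0 0 0.3", grip_force=20)

```text
time: 3.4
position: [0.5399, -0.1694, 0.1056]
tcp_rot: [[-0.001, 1.0, 0.001], [1.0, 0.001, -0.0], [-0.0, 0.001, -1.0]]
ft_force: [0.2, 0.5, 0.8]
gripper_width: 0.0704
grip_force: 0.0
```

Call:
step_arm(commands="0.2 0 0 0 0 0 0;0.2 0 0 0 0 0 0;0.2 0 0 0 0 0 0;0.2 0 0 -1 0 0 0;0.2 0 0 -3 0 0 0;0.2 0 0 -6 0 0 0;0.2 0 0 -10 0 0 0;0.2 0 0 -12 0 0 0")

```text
time: 4.2
position: [0.5407, -0.1703, 0.229]
tcp_rot: [[0.0, 1.0, 0.004], [1.0, -0.0, -0.001], [-0.001, 0.004, -1.0]]
ft_force: [0.4, -0.2, 0.4]
gripper_width: 0.0183
grip_force: 0.0
```

```bash
python3 -c "
from h import *
go(516,455,150)
for n in('scene','side'):
    p,d,W=look(n)
    m=(abs(W[...,0]-.516)<.12)&(abs(W[...,1]-.465)<.09)&(W[...,2]>.018)&(W[...,2]<.032)
    c,s,a=cv2.minAreaRect(W[m][:,:2].astype(np.float32)*1000);print(n,c,s,a)"
```

```text
t 4.2 pos [ 540.7 -170.3  229. ] w 18.3 F [ 0.4 -0.2  0.4] grip 0.0 j [-21.  19.  44. 103. -14.  64.  28.]
shift [62.54 -2.52  7.85] turn [ 0.26  0.04 -0.01]
scene (520.0297241210938, 458.0281066894531) (134.31735229492188, 155.72450256347656) 83.20474243164062
side (519.2389526367188, 456.1849060058594) (131.66062927246094, 150.29568481445312) 83.62057495117188
```

The fingers closed too slowly, so the lift started before they had the cap. I'll look again and redo the grasp.

```bash
python3 -c "
from h import *
p,d,W=look('wrist');cv2.imwrite('pics/w2.png',p[...,::-1])
go(539.8,-169.1,105)
for z in((.113,.14),(.095,.113),(.079,.093)):
  b=band(W,(.541,-.168),.06,*z);print(circ(b),len(b),b[:,2].max())"
```

```text
t 4.35 pos [ 540.4 -169.6  227. ] w 18.1 F [-0.6 -0.3  0.4] grip 0.0 j [-21.  19.  44. 103. -14.  64.  28.]
shift [ 0.05 -0.1  12.19] turn [ 0.2  -0.01  0.03]
[ 539.7 -169.    15.9] 919 0.12329681633011283
[ 539.8 -169.3   26.1] 1278 0.11282623721914087
[ 539.8 -169.3   36. ] 1579 0.09291362134221359
```

View pics/w2.png

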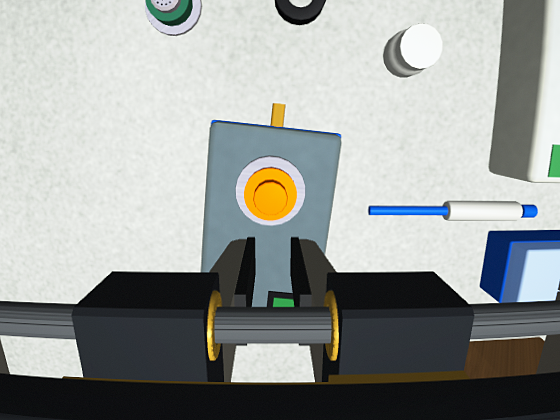

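The cap is undisturbed at (270,197), and the green stage at (170,5) really is green. I'll open on the way down and give the fingers time to close.

Call:
step_arm(commands="0.6 0 -0.1 0 0 0 0;0.6 0 -0.1 3 0 0 0;0.6 0 -0.1 5 0 0 0;0.6 0 -0.1 6 0 0 0;0.6 0 -0.1 7 0 0 0;0.6 0 -0.1 8 0 0 0;0.6 0 -0.1 10.5 0 0 0;0.6 0 -0.1 12.2 0 0 0")

```text
time: 5.15
position: [0.5385, -0.1693, 0.1021]
tcp_rot: [[-0.001, 1.0, 0.0], [1.0, 0.001, 0.0], [0.0, 0.0, -1.0]]
ft_force: [0.1, -0.2, -1.1]
gripper_width: 0.055
grip_force: 0.0
```

Call:
step_arm(commands="0.6 0 0 0 0 0 0;0.25 0 0 0 0 0 0;0.25 0 0 0 0 0 0;0.25 0 0 0 0 0 0;0.25 0 0 0 0 0 0;0.25 0 0 0 0 0 0;0.25 0 0 0 0 0 0;0.25 0 0 0 0 0 0", grip_force=20)

```text
time: 5.95
position: [0.5386, -0.1694, 0.1033]
tcp_rot: [[-0.001, 1.0, 0.0], [1.0, 0.001, 0.0], [0.0, 0.0, -1.0]]
ft_force: [-0.0, 0.6, 0.2]
gripper_width: 0.0229
grip_force: 0.0
```

```bash
python3 -c "
from h import *
p,d,W=look('wrist');q,d2,W2=look('scene');c,_,_=look('side')
a=cv2.resize(q[150:260,100:240],None,fx=3,fy=3);b=cv2.resize(c[90:200,250:390],None,fx=3,fy=3)
cv2.imwrite('pics/m1.png',np.vstack([np.hstack([a,b])[:,:800],cv2.resize(p,(400,300)).__class__ and np.pad(cv2.resize(p,(360,270)),((0,0),(0,440),(0,0)))])[...,::-1])
go(539.8,-169.1,105);print(r.get_state())"
```

```text
t 6.1 pos [ 538.5 -169.4  103.2] w 22.9 F [-1.   0.5  0.3] grip 0.0 j [-16.  28.  39. 110. -22.  50.  34.]
shift [ 0.03  0.13 -0.18] turn [ 0.   -0.    0.03]
{'time': 6.1, 'joint_positions': array([-16.28503193,  27.57194304,  39.24639384, 109.80688226,
       -22.34327348,  50.38515875,  34.33788512]), 'joint_velocities': array([ 0.11895685,  0.01319979,  0.04063832, -0.04680044,  0.02821775,
        0.00470558, -0.01346033]), 'joint_torque': array([-6.08546208e-03, -4.18071806e+01,  7.76348591e+00, -1.97826093e+01,
       -3.24621506e-02,  5.63255581e-02, -9.41760027e-05]), 'position': array([ 0.53850416, -0.16938462,  0.10318059]), 'tcp_rot': array([[-4.82291299e-04,  9.99999884e-01,  1.98583950e-05],
       [ 9.99999884e-01,  4.82291024e-04,  1.38469284e-05],
       [ 1.38373493e-05,  1.98650709e-05, -1.00000000e+00]]), 'ft_force': array([-0.98339521,  0.49322556,  0.34317515]), 'wrist_torque': array([-0.06306949,  0.05722426,  0.00367899]), 'grip_force': 0.0, 'gripper_width': 0.02293794410942429}
```

View pics/m1.png

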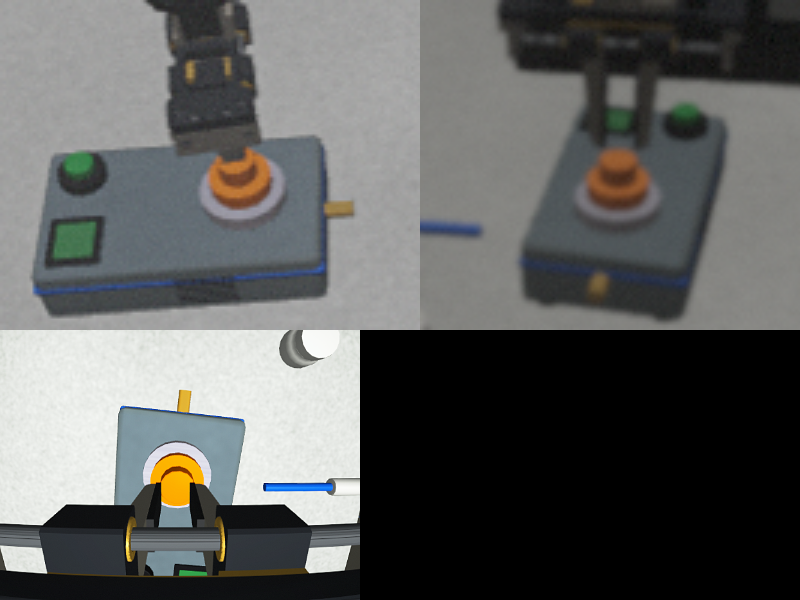

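```bash
python3 -c "
from h import *
s=r.get_state();R=np.array(s['tcp_rot']);p0=np.array(s['position'])
for n in('wrist','scene','side'):
  p,d,W=look(n);T=(W-p0)@R*1000
  sat=p.max(-1).astype(int)-p.min(-1)
  m=(abs(T[...,1])<40)&(abs(T[...,0])<90)&(T[...,2]>-120)&(T[...,2]<8)&(sat<25)&(p.max(-1)<110)
  v,u=np.nonzero(m)
  print(n,m.sum(),u.min() if m.any() else '',v.min() if m.any() else '')
  for z in range(-120,10,10):
    k=T[m&(T[...,2]>z)&(T[...,2]<=z+10)]
    if len(k)>3: print(z,len(k),np.percentile(k[:,0],[3,50,97]).round(),np.percentile(k[:,1],[3,97]).round())
"
```

```text
wrist 5553 204 238
-120 429 [-10.  -3.   5.] [-16.  15.]
-110 463 [-10.  11.  12.] [-20.  18.]
-100 1112 [-9. 10. 12.] [-21.  20.]
-90 859 [ 1. 11. 11.] [-23.  22.]
-80 870 [-4. 11. 11.] [-26.  25.]
-70 706 [-8. 10. 11.] [-25.  24.]
-60 568 [-6. 10. 11.] [-24.  23.]
-50 416 [-7. 10. 11.] [-24.  22.]
-40 130 [-8. 10. 11.] [-22.  20.]
scene 34 169 169
-120 4 [-3.  0.  3.] [-18. -17.]
-60 13 [-8.  2.  9.] [23. 26.]
-50 17 [-7.  0.  8.] [22. 25.]
side 403 304 106
-120 39 [-1. 10. 14.] [-29.  29.]
-110 56 [-5. 10. 14.] [-28.  29.]
-100 64 [-2. 10. 14.] [-28.  29.]
-90 49 [ 5. 10. 14.] [-26.  27.]
-80 53 [ 6. 10. 14.] [-26.  27.]
-70 49 [ 6. 10. 13.] [-24.  26.]
-60 37 [ 5.  9. 13.] [-24.  24.]
-50 44 [ 6.  9. 11.] [-23.  25.]
-40 12 [ 7.  9. 12.] [-19.  24.]
```

```bash
cat >> h.py <<'E'
def tip():
  s=r.get_state();R=np.array(s['tcp_rot']);p0=np.array(s['position']);print('w',s['gripper_width'])
  for n in('wrist','side'):
    p,d,W=look(n);T=(W-p0)@R*1000
    sat=p.max(-1).astype(int)-p.min(-1)
    m=(abs(T[...,1])<70)&(abs(T[...,0])<16)&(T[...,2]>-120)&(T[...,2]<8)&(sat<25)&(p.max(-1)<110)
    m=m&(W[...,2]>.03)
    for sg in(-1,1):
      k=T[m&(T[...,1]*sg>0)];t=np.sort(k[:,2])[-8:];print(n,sg,t.round(1),np.median(k[np.argsort(k[:,2])[-8:]],0).round(1))
E
python3 -c "
from h import *
tip()"
```

```text
w 0.02297944522930382
wrist -1 [-36.7 -36.7 -36.6 -36.5 -36.1 -36.  -36.  -35.8] [  9.4 -17.1 -36.3]
wrist 1 [-37.1 -37.  -36.7 -36.7 -36.5 -36.4 -36.  -35.8] [  9.6  14.5 -36.6]
side -1 [-40.2 -40.2 -39.9 -38.6 -37.5 -36.9 -36.7 -35.8] [  8.6 -16.9 -38.1]
side 1 [-39.8 -39.6 -39.6 -39.  -39.  -38.6 -37.4 -37. ] [  9.5  15.8 -39. ]
```

Call:
step_arm(commands="0.6 0 0 -1 0 0 0;0.6 0 0 -3 0 0 0;0.6 0 0 -5 0 0 0;0.6 0 0 -5 0 0 0;0.6 0 0 -5 0 0 0;0.6 0 0 -5 0 0 0;0.6 0 0 -5 0 0 0;0.6 0 0 -5 0 0 0")

```text
time: 7.15
position: [0.5381, -0.1693, 0.1525]
tcp_rot: [[-0.0, 1.0, -0.001], [1.0, 0.0, 0.0], [0.0, -0.001, -1.0]]
ft_force: [-0.0, -0.2, 0.3]
gripper_width: 0.055
grip_force: 0.0
```

```bash
python3 -c "
from h import *
tip();go(539.8,-169.1,105)"
```

```text
w 0.054957368003071834
wrist -1 [-34.7 -34.7 -34.7 -34.5 -34.4 -34.4 -34.3 -34.1] [  5.2 -28.2 -34.4]
wrist 1 [-34.7 -34.7 -34.6 -34.4 -34.4 -34.  -34.  -33.3] [  5.3  27.3 -34.4]
side -1 [-39.7 -39.3 -39.  -38.1 -36.8 -36.2 -36.2 -35.1] [  8.9 -32.  -37.4]
side 1 [-40.  -39.5 -39.1 -37.8 -37.6 -37.6 -37.2 -37. ] [  7.8  32.1 -37.7]
t 7.25 pos [ 538.2 -169.4  152.8] w 55.1 F [ 0.1  0.5 -0.1] grip 0.0 j [-18.  24.  42. 108. -19.  56.  32.]
shift [0.03 0.16 4.78] turn [-0.05  0.    0.02]
```

The fingertips are really about 35 mm short of the stated TCP; both cameras agree on this. I'll go lower to allow for it.

Call:
step_arm(commands="0.6 0 0.15 1 0 0 0;0.6 0 0.15 3 0 0 0;0.6 0 0.15 5 0 0 0;0.6 0 0.15 6.5 0 0 0;0.6 0 0.15 7.2 0 0 0;0.6 0 0.15 7.7 0 0 0;0.6 0 0.15 8 0 0 0;0.6 0 0.15 8 0 0 0")

```text
time: 8.05
position: [0.5402, -0.1695, 0.0733]
tcp_rot: [[-0.0, 1.0, 0.0], [1.0, 0.0, -0.0], [-0.0, 0.0, -1.0]]
ft_force: [0.6, 0.4, 0.5]
gripper_width: 0.0555
grip_force: 0.0
```

Call:
step_arm(commands="0.25 0 0 0 0 0 0;0.25 0 0 0 0 0 0;0.25 0 0 0 0 0 0;0.25 0 0 0 0 0 0;0.25 0 0 0 0 0 0;0.25 0 0 0 0 0 0;0.25 0 0 0 0 0 0;0.25 0 0 0 0 0 0", grip_force=20)

```text
time: 8.85
position: [0.5403, -0.1694, 0.0735]
tcp_rot: [[-0.001, 1.0, 0.001], [1.0, 0.001, 0.0], [0.0, 0.001, -1.0]]
ft_force: [0.3, 0.9, 5.5]
gripper_width: 0.0315
grip_force: 20.0
```

Call:
step_arm(commands="0.25 0 0 -1 0 0 0;0.25 0 0 -3 0 0 0;0.25 0 0 -6 0 0 0;0.25 2 0 -8.5 0 0 0;0.25 6 0 -8.5 0 0 0;0.25 11 0 -8.5 0 0 0;0.25 16 0 -8.5 0 0 0;0.25 21 0 -8.5 0 0 0")

```text
time: 9.65
position: [0.5394, 0.0423, 0.1586]
tcp_rot: [[0.0, 1.0, 0.0], [1.0, -0.0, 0.0], [0.0, 0.0, -1.0]]
ft_force: [0.8, -0.2, 0.0]
gripper_width: 0.0314
grip_force: 20.0
```

Call:
step_arm(commands="0.25 5 0 0 0 0 0;0.25 10 -0.5 0 0 0 0;0.25 15 -0.5 0 0 0 0;0.25 20 -1 0 0 0 0;0.25 25 -1.5 0 0 0 0;0.25 30 -2 0 0 0 0;0.25 35 -2 0 0 0 0;0.25 39 -2 0 0 0 0")

```text
time: 10.45
position: [0.5184, 0.4338, 0.1582]
tcp_rot: [[-0.003, 1.0, -0.0], [1.0, 0.003, 0.0], [0.0, -0.0, -1.0]]
ft_force: [0.4, 0.1, -1.3]
gripper_width: 0.0313
grip_force: 20.0
```

```bash
python3 -c "
from h import *
go(520,457,100)
p,d,W=look('wrist');cv2.imwrite('pics/w3.png',p[...,::-1])
m=(abs(W[...,0]-.52)<.12)&(abs(W[...,1]-.457)<.1)&(W[...,2]>.02)&(W[...,2]<.032)
print(cv2.minAreaRect(W[m][:,:2].astype(np.float32)*1000))
"
```

```text
t 10.45 pos [518.4 433.8 158.2] w 31.3 F [ 0.4  0.1 -1.3] grip 19.999347031116486 j [-65.  33.  33.  91. -20.  62. -27.]
shift [2.32 0.17 5.82] turn [-0.02 -0.01  0.16]
((518.4598388671875, 458.164306640625), (129.9744110107422, 150.92373657226562), 83.40686798095703)
```

View pics/w3.png

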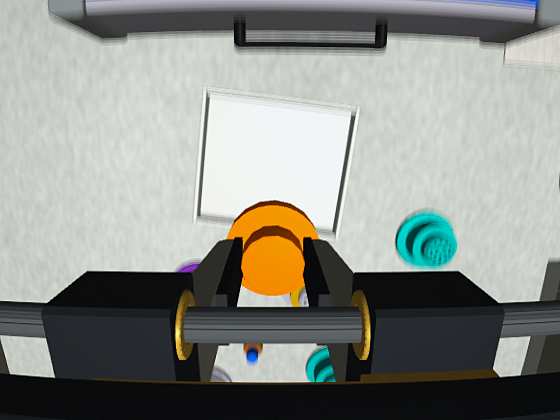

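The cap is held at (275,245), with the white tray ahead of it at (275,160).

Call:
step_arm(commands="0.25 2.3 0.1 1 0 0 0;0.25 2.3 0.1 4 0 0 0;0.25 2.3 0.1 8 0 0 0;0.25 2.3 0.1 12 0 0 0;0.25 2.3 0.1 14.5 0 0 0;0.25 2.3 0.1 15.5 0 0 0;0.25 2.3 0.1 16 0 0 0;0.25 2.3 0.1 16.3 0 0 0")

```text
time: 11.3
position: [0.5215, 0.4539, -0.0039]
tcp_rot: [[-0.0, 1.0, 0.001], [1.0, 0.0, 0.001], [0.001, 0.001, -1.0]]
ft_force: [0.1, -0.3, 0.1]
gripper_width: 0.031
grip_force: 20.0
```

Call:
step_arm(commands="0.25 0 0 0.2 0 0 0;0.25 0 0 0.2 0 0 0;0.6 0 0 0.2 0 0 0;0.6 0 0 0.2 0 0 0;0.6 0 0 0.2 0 0 0;0.6 0 0 -2 0 0 0;0.6 0 0 -6 0 0 0;0.6 0 0 -11 0 0 0")

```text
time: 12.1
position: [0.5194, 0.4526, 0.1046]
tcp_rot: [[-0.0, 1.0, -0.003], [1.0, 0.0, -0.003], [-0.003, -0.003, -1.0]]
ft_force: [1.0, 0.4, 1.5]
gripper_width: 0.0548
grip_force: 0.0
```

```bash
cat >> h.py <<'E'
def spots(**kw):
    "top-disc centre of each thing, mean over the fixed cameras and each"
    C={n:look(n)[2] for n in('scene','side')}
    for k,(x,y,top) in kw.items():
        o=[]
        for n,W in C.items():
            b=band(W,(x/1000,y/1000),.06,top/1000-.006,top/1000+.006)
            o.append(circ(b) if len(b)>8 else None)
        print(k,*o)
E
python3 -c "
from h import *
go(429.5,35.3,120)
spots(cap=(520,457,40),green=(429.5,35.3,42),inlet=(438,180,72),yellow=(561,320,42),ring=(574.5,42,22))"
```

```text
t 12.1 pos [519.4 452.6 104.6] w 54.8 F [1.  0.4 1.5] grip 0.0 j [-65.  38.  32.  91. -22.  58. -27.]
shift [-41.73  -9.01  -1.39] turn [-0.16  0.18  0.02]
cap [522.3 455.1  18.9] [521.6 453.6  16.7]
green [429.6  32.3  17.6] [429.5  36.7  16.4]
inlet [439.2 179.5  12.6] [437.  182.3  11.7]
yellow [563.1 321.3  16.9] [560.8 324.1  14.9]
ring [574.5  39.4  30.3] None
```

Call:
step_arm(commands="0.8 -5 -1 -1.5 0 0 0;0.8 -10 -2 -1.5 0 0 0;0.8 -15 -3 -1.5 0 0 0;0.8 -20 -4.5 -1.5 0 0 0;0.8 -25 -5.5 -1.5 0 0 0;0.8 -30 -6.5 -1.5 0 0 0;0.8 -35 -7.5 -1.5 0 0 0;0.8 -38 -8.5 -1.5 0 0 0")

```text
time: 13.0
position: [0.4354, 0.0711, 0.1204]
tcp_rot: [[0.001, 1.0, 0.001], [1.0, -0.001, 0.001], [0.001, 0.001, -1.0]]
ft_force: [0.9, -0.5, -0.7]
gripper_width: 0.0736
grip_force: 0.0
```

```bash
cat >> h.py <<'E'
def wlook(x,y,*zs,rad=.05):
    p,d,W=look('wrist')
    for a,b in zs:
        q=band(W,(x/1000,y/1000),rad,a/1000,b/1000);print('wrist',a,b,circ(q) if len(q) else None,len(q))
    return p
E
python3 -c "
from h import *
wlook(429.5,35.3,(36,48),(24,34),(4,12))
go(429.5,35.3,-24)"
```

```text
wrist 36 48 [428.   34.9  16.1] 1000
wrist 24 34 [427.9  34.6  24.3] 1186
wrist 4 12 [427.9  35.1  32.9] 1180
t 13.05 pos [432.7  65.2 120.1] w 73.3 F [-2.9 -6.5 -0.8] grip 0.0 j [-49.  13.  41. 126. -12.  46.  -1.]
shift [-2.98 -0.26 14.41] turn [-0.12  0.05 -0.47]
```

Call:
step_arm(commands="0.8 -1.5 -0.3 1 0 0 0;0.8 -3 -0.5 3 0 0 0;0.8 -3.3 -0.5 6 0 0 0;0.8 -3.3 -0.5 8 0 0 0;0.8 -3.3 -0.5 8 0 0 0;0.8 -3.3 -0.5 8 0 0 0;0.8 -3.3 -0.5 8 0 0 0;0.8 -3.3 -0.5 8 0 0 0")

```text
time: 13.85
position: [0.4318, 0.041, 0.0412]
tcp_rot: [[-0.001, 1.0, 0.002], [1.0, 0.001, 0.001], [0.001, 0.002, -1.0]]
ft_force: [0.6, 0.7, 0.2]
gripper_width: 0.0737
grip_force: 0.0
```

```bash
python3 -c "
from h import *
wlook(429.5,35.3,(36,48),(24,34),(4,12))
go(429,35,-23)"
```

```text
wrist 36 48 [427.8  34.8  16. ] 1917
wrist 24 34 [428.   34.6  24.3] 2166
wrist 4 12 [427.9  34.7  32.9] 2015
t 13.9 pos [431.7  41.   41.1] w 73.4 F [ 0.2  0.2 -0.6] grip 0.0 j [-41.  22.  36. 129. -22.  35.  12.]
shift [-0.61 -0.28  6.4 ] turn [ 0.11 -0.05  0.06]
```

Call:
step_arm(commands="0.8 -0.6 -0.4 1 0 0 0;0.8 -0.6 -0.4 3 0 0 0;0.8 -0.6 -0.4 5 0 0 0;0.8 -0.6 -0.4 6 0 0 0;0.8 -0.6 -0.4 6.4 0 0 0;0.8 -0.6 -0.4 6.4 0 0 0;0.4 -0.6 -0.4 6.4 0 0 0;0.4 -0.6 -0.4 6.4 0 0 0")

```text
time: 14.7
position: [0.4275, 0.0347, -0.0232]
tcp_rot: [[-0.001, 1.0, 0.001], [1.0, 0.001, 0.0], [0.0, 0.001, -1.0]]
ft_force: [0.5, -0.9, -0.4]
gripper_width: 0.0597
grip_force: 0.0
```

Call:
step_arm(commands="0.4 0 0 0 0 0 0;0.4 0 0 0 0 0 0;0.4 0 0 0 0 0 0;0.4 0 0 0 0 0 0;0.4 0 0 0 0 0 0;0.4 0 0 0 0 0 0;0.4 0 0 -0.5 0 0 0;0.4 0 0 -1.5 0 0 0", grip_force=30)

```text
time: 15.5
position: [0.426, 0.0343, -0.0089]
tcp_rot: [[-0.0, 1.0, -0.002], [1.0, 0.0, -0.001], [-0.001, -0.002, -1.0]]
ft_force: [-0.0, -0.9, -2.2]
gripper_width: 0.0475
grip_force: 30.0
```

Call:
step_arm(commands="0.4 0 0 -2 0 0 0;0.4 0 0 -6 0 0 0;0.4 0 0 -10 0 0 0;0.4 -2 1 -12 0 0 0;0.4 -6 3 -12 0 0 0;0.4 -10 5.5 -12 0 0 0;0.4 -14 8 -12 0 0 0;0.4 -17 9.5 -12 0 0 0")

```text
time: 16.3
position: [0.5231, -0.138, 0.112]
tcp_rot: [[0.001, 1.0, 0.001], [1.0, -0.001, -0.001], [-0.001, 0.001, -1.0]]
ft_force: [-0.1, 0.1, -1.0]
gripper_width: 0.0472
grip_force: 30.0
```

```bash
python3 -c "
from h import *
go(539.7,-169.2,95)"
```

```text
t 16.3 pos [ 523.1 -138.   112. ] w 47.2 F [-0.1  0.1 -1. ] grip 30.00033426505979 j [-23.  25.  43. 113. -22.  50.  32.]
shift [-3.11  1.66  1.7 ] turn [ 0.06  0.07 -0.04]
```

Call:
step_arm(commands="0.4 -1.5 0.8 0 0 0 0;0.4 -3 1.6 0 0 0 0;0.4 -3.1 1.7 0.5 0 0 0;0.4 -3.1 1.7 1 0 0 0;0.4 -3.1 1.7 1 0 0 0;0.4 -3.1 1.7 1 0 0 0;0.4 -3.1 1.7 1 0 0 0;0.4 -3.1 1.7 1 0 0 0")

```text
time: 17.1
position: [0.5391, -0.1659, 0.1014]
tcp_rot: [[-0.001, 1.0, 0.0], [1.0, 0.001, 0.0], [0.0, 0.0, -1.0]]
ft_force: [0.3, -0.1, -0.9]
gripper_width: 0.0473
grip_force: 30.0
```

```bash
python3 -c "
from h import *
p=wlook(539.7,-169.2,(74,93),(97,112),(118,128),(134,146),rad=.06);cv2.imwrite('pics/w4.png',p[...,::-1])
go(539.7,-169.2,62)"
```

```text
wrist 74 93 [ 540.7 -159.2   34.2] 1193
wrist 97 112 None 0
wrist 118 128 [ 537.  -149.1   28.2] 33
wrist 134 146 [ 538.7 -156.    35.9] 756
t 17.15 pos [ 539.1 -166.   101.4] w 46.9 F [-0.5  0.5 -1.2] grip 29.999726774403825 j [-18.  28.  42. 110. -24.  51.  36.]
shift [-0.32  0.06  3.94] turn [ 0.02 -0.01  0.06]
```

View pics/w4.png

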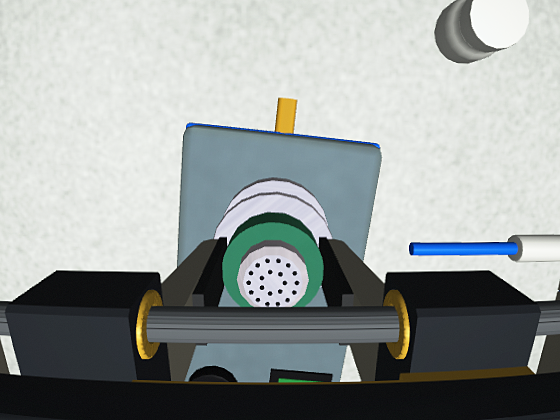

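The green stage is held level at (273,265), above the turret.

Call:
step_arm(commands="0.4 -0.3 0.05 0.5 0 0 0;0.4 -0.3 0.05 1 0 0 0;0.4 -0.3 0.05 1.6 0 0 0;0.4 -0.3 0.05 2.2 0 0 0;0.4 -0.3 0.05 2.8 0 0 0;0.4 -0.3 0.05 3.3 0 0 0;0.4 -0.3 0.05 3.7 0 0 0;0.4 -0.3 0.05 4 0 0 0")

```text
time: 17.95
position: [0.5393, -0.1694, 0.0615]
tcp_rot: [[-0.001, 1.0, -0.001], [1.0, 0.001, 0.001], [0.001, -0.001, -1.0]]
ft_force: [-8.8, 3.6, 27.2]
gripper_width: 0.0473
grip_force: 30.0
```

Call:
step_arm(commands="0.4 0 0 0.1 0 0 0;0.4 0 0 0.1 0 0 0;0.4 0 0 0.1 0 0 0;0.4 0 0 0.1 0 0 0;0.4 0 0 0.1 0 0 0;0.4 0 0 0.1 0 0 0;0.4 0 0 0.1 0 0 0;0.4 0 0 0.1 0 0 0")

```text
time: 18.75
position: [0.5394, -0.1693, 0.0616]
tcp_rot: [[-0.0, 1.0, 0.0], [1.0, 0.0, 0.002], [0.002, 0.0, -1.0]]
ft_force: [-4.0, 1.9, 12.2]
gripper_width: 0.0475
grip_force: 30.0
```

Seated at 61.6, where 61.8 was expected. Releasing, lifting and checking.

Call:
step_arm(commands="0.75 0 0 0 0 0 0;0.75 0 0 0 0 0 0;0.75 0 0 0 0 0 0;0.75 0 0 0 0 0 0;0.75 0 0 -2 0 0 0;0.75 0 0 -5 0 0 0;0.75 0 0 -8 0 0 0;0.75 0 0 -10 0 0 0")

```text
time: 19.55
position: [0.5401, -0.1698, 0.162]
tcp_rot: [[-0.0, 1.0, 0.002], [1.0, 0.0, -0.0], [-0.0, 0.002, -1.0]]
ft_force: [0.4, -0.6, -1.0]
gripper_width: 0.0688
grip_force: 0.0
```

```bash
python3 -c "
from h import *
wlook(539.7,-169.2,(79,90),(90,96),(108,118),(122,135))
go(561.5,321,170)
spots(yellow=(561,320,42),inlet=(438,180,72),ring=(574.5,42,22),green=(540,-169,127))"
```

```text
wrist 79 90 [ 539.7 -169.2   36. ] 716
wrist 90 96 [ 538.8 -169.4   32.9] 1646
wrist 108 118 [ 538.5 -169.6   24.3] 1684
wrist 122 135 [ 538.7 -169.3   16. ] 1450
t 19.6 pos [ 541.8 -170.4  164.6] w 68.7 F [ 1.9 -0.9  2.1] grip 0.0 j [-21.  24.  45. 107. -20.  57.  33.]
shift [49.14  1.98 -0.57] turn [0.35 0.05 0.01]
yellow [562.7 320.7  16.6] [560.2 321.7  16.7]
inlet [438.7 179.5  12.1] [437.6 181.7  12.3]
ring [573.2  39.4  30.1] [572.5  41.9  30.7]
green [ 539.5 -170.6   16.6] [ 540.7 -168.6   18.4]
```

Call:
step_arm(commands="0.8 3 0 0 0 0 0;0.8 8 0 0 0 0 0;0.8 13 0.5 0 0 0 0;0.8 18 1 0 0 0 0;0.8 23 1 1 0 0 0;0.8 28 1.5 2 0 0 0;0.8 33 2 3 0 0 0;0.8 38 2 4 0 0 0")

```text
time: 20.5
position: [0.5586, 0.2075, 0.1192]
tcp_rot: [[-0.0, 1.0, -0.002], [1.0, 0.0, -0.001], [-0.001, -0.002, -1.0]]
ft_force: [-0.2, -0.4, 0.3]
gripper_width: 0.0737
grip_force: 0.0
```

Call:
step_arm(commands="0.8 4 0 1 0 0 0;0.8 8 0 3 0 0 0;0.8 10 0 5 0 0 0;0.8 11 0 7 0 0 0;0.8 11 0 8 0 0 0;0.8 11 0 8 0 0 0;0.8 11 0 8 0 0 0;0.8 11 0 8 0 0 0")

```text
time: 21.3
position: [0.5602, 0.3148, 0.0422]
tcp_rot: [[0.001, 1.0, 0.001], [1.0, -0.001, 0.001], [0.001, 0.001, -1.0]]
ft_force: [-0.7, 0.3, 0.1]
gripper_width: 0.0738
grip_force: 0.0
```

```bash
python3 -c "
from h import *
wlook(561.5,321,(36,48),(24,34),(4,12))
go(561.5,320.7,-23)"
```

```text
wrist 36 48 [560.4 321.4  16. ] 1975
wrist 24 34 [560.5 321.4  24.2] 2223
wrist 4 12 [560.5 321.5  32.9] 2072
t 21.35 pos [560.2 315.2  42.3] w 73.4 F [ 0.5 -0.1 -0.1] grip 0.0 j [-56.  39.  34. 100. -27.  49. -10.]
shift [0.55 0.12 6.53] turn [ 0.09 -0.05 -0.06]
```

Call:
step_arm(commands="0.8 0.6 0 1 0 0 0;0.8 0.6 0 3 0 0 0;0.8 0.6 0 5 0 0 0;0.8 0.6 0 6 0 0 0;0.8 0.6 0 6.5 0 0 0;0.8 0.6 0 6.5 0 0 0;0.4 0.6 0 6.5 0 0 0;0.4 0.6 0 6.5 0 0 0")

```text
time: 22.15
position: [0.5599, 0.3222, -0.0229]
tcp_rot: [[-0.0, 1.0, 0.001], [1.0, 0.0, 0.001], [0.001, 0.001, -1.0]]
ft_force: [0.2, -0.5, 0.2]
gripper_width: 0.0597
grip_force: 0.0
```

Call:
step_arm(commands="0.4 0 0 0 0 0 0;0.4 0 0 0 0 0 0;0.4 0 0 0 0 0 0;0.4 0 0 0 0 0 0;0.4 0 0 0 0 0 0;0.4 0 0 0 0 0 0;0.4 0 0 -0.5 0 0 0;0.4 0 0 -1.5 0 0 0", grip_force=30)

```text
time: 22.95
position: [0.5579, 0.3212, -0.0097]
tcp_rot: [[-0.001, 1.0, -0.003], [1.0, 0.001, -0.002], [-0.002, -0.003, -1.0]]
ft_force: [-0.6, 0.2, -0.7]
gripper_width: 0.0471
grip_force: 30.0
```

Call:
step_arm(commands="0.4 0 0 -3 0 0 0;0.4 0 0 -8 0 0 0;0.4 -1 0 -13 0 0 0;0.4 -5 0 -15 0 0 0;0.4 -10 0 -15 0 0 0;0.4 -15 0 -15 0 0 0;0.4 -20 0 -15 0 0 0;0.4 -25 -0.5 -15 0 0 0")

```text
time: 23.75
position: [0.5541, 0.0701, 0.1417]
tcp_rot: [[-0.0, 1.0, 0.001], [1.0, 0.0, 0.0], [0.0, 0.001, -1.0]]
ft_force: [1.1, -0.9, -1.2]
gripper_width: 0.0473
grip_force: 30.0
```

Call:
step_arm(commands="0.4 -4 -0.5 0 0 0 0;0.4 -8 -0.5 0 0 0 0;0.4 -12 -0.5 0 0 0 0;0.4 -16 -1 0 0 0 0;0.4 -20 -1.5 0 0 0 0;0.4 -22 -1.5 0 0 0 0;0.4 -22.5 -1.5 0 0 0 0;0.4 -22.5 -1.5 0 0 0 0")

```text
time: 24.55
position: [0.5392, -0.153, 0.1412]
tcp_rot: [[0.001, 1.0, -0.0], [1.0, -0.001, 0.001], [0.001, -0.0, -1.0]]
ft_force: [0.6, -0.1, -2.1]
gripper_width: 0.0478
grip_force: 30.0
```

```bash
python3 -c "
from h import *
wlook(539,-169.2,(88,96),(145,165),(165,185),(192,212),rad=.06)
go(539,-169,92)
spots(yellow=(561,320,42),inlet=(438,180,72),ring=(574.5,42,22))"
```

```text
wrist 88 96 None 0
wrist 145 165 None 0
wrist 165 185 [ 538.8 -147.8   36.3] 3206
wrist 192 212 [ 538.6 -142.8   38.4] 8759
t 24.6 pos [ 539.5 -151.7  141.1] w 47.2 F [ 0.2  0.8 -1.2] grip 29.999835337512195 j [-22.  25.  44. 109. -21.  55.  32.]
shift [-1.73 -0.05  4.9 ] turn [-0.02 -0.06  0.07]
yellow None None
inlet [437.9 178.5  11.7] [437.4 182.   12. ]
ring [574.7  41.   31.5] [572.4  41.6  30.5]
```

Call:
step_arm(commands="0.4 -1.2 0 1 0 0 0;0.4 -1.7 0 2 0 0 0;0.4 -1.7 0 2.5 0 0 0;0.4 -1.7 0 2.8 0 0 0;0.4 -1.7 0 3.3 0 0 0;0.4 -1.7 0 3.9 0 0 0;0.4 -1.7 0 4.5 0 0 0;0.4 -1.7 0 4.9 0 0 0")

```text
time: 25.5
position: [0.5393, -0.1697, 0.0916]
tcp_rot: [[-0.001, 1.0, -0.001], [1.0, 0.001, 0.0], [0.0, -0.001, -1.0]]
ft_force: [-6.2, 2.3, 30.3]
gripper_width: 0.0475
grip_force: 30.0
```

Call:
step_arm(commands="0.4 0 0 0.1 0 0 0;0.4 0 0 0.1 0 0 0;0.4 0 0 0.1 0 0 0;0.4 0 0 0.1 0 0 0;0.4 0 0 0.1 0 0 0;0.4 0 0 0.1 0 0 0;0.4 0 0 0.1 0 0 0;0.4 0 0 0.1 0 0 0")

```text
time: 26.3
position: [0.5393, -0.1697, 0.0918]
tcp_rot: [[-0.001, 1.0, -0.0], [1.0, 0.001, 0.001], [0.001, -0.0, -1.0]]
ft_force: [-1.9, 1.4, 4.5]
gripper_width: 0.0476
grip_force: 30.0
```

Call:
step_arm(commands="0.75 0 0 0 0 0 0;0.75 0 0 0 0 0 0;0.75 0 0 0 0 0 0;0.75 0 0 0 0 0 0;0.75 0 0 -2 0 0 0;0.75 0 0 -5 0 0 0;0.75 0 0 -8 0 0 0;0.75 0 0 -10 0 0 0")

```text
time: 27.1
position: [0.5401, -0.1704, 0.193]
tcp_rot: [[-0.0, 1.0, 0.002], [1.0, 0.0, -0.0], [-0.0, 0.002, -1.0]]
ft_force: [1.0, -0.1, -0.7]
gripper_width: 0.0689
grip_force: 0.0
```

```bash
python3 -c "
from h import *
wlook(539,-169.2,(90,97),(118,127),(138,148),(152,165))
go(437.7,180.5,170)"
```

```text
wrist 90 97 [ 538.5 -155.8   29.5] 252
wrist 118 127 [ 538.7 -170.    32.9] 1668
wrist 138 148 [ 539.  -170.2   24.2] 1668
wrist 152 165 [ 538.8 -170.2   16. ] 1438
t 27.15 pos [ 541.8 -171.1  195.7] w 69.0 F [ 1.5 -0.8  1.2] grip 0.0 j [-22.  21.  46. 105. -18.  60.  31.]
shift [ 35.16 -10.42   2.47] turn [0.36 0.05 0.  ]
```

Call:
step_arm(commands="0.7 4 -1 0 0 0 0;0.7 8 -2 0 0 0 0;0.7 12.5 -3.5 0 0 0 0;0.7 17 -5 0 0 0 0;0.7 21.5 -6.5 2 0 0 0;0.7 26 -7.5 4 0 0 0;0.7 30 -9 6 0 0 0;0.7 33 -10 7.5 0 0 0")

```text
time: 27.95
position: [0.4374, 0.1626, 0.1148]
tcp_rot: [[-0.003, 1.0, -0.001], [1.0, 0.003, 0.0], [0.0, -0.001, -1.0]]
ft_force: [1.1, 0.6, -0.4]
gripper_width: 0.0641
grip_force: 0.0
```

Call:
step_arm(commands="0.6 1 -0.2 0.5 0 0 0;0.6 1.5 -0.2 1 0 0 0;0.6 1.5 -0.2 2 0 0 0;0.6 1.5 -0.2 3 0 0 0;0.6 1.5 -0.2 3 0 0 0;0.6 1.5 -0.2 3 0 0 0;0.6 1.5 -0.2 3 0 0 0;0.6 1.5 -0.2 3 0 0 0")

```text
time: 28.75
position: [0.4378, 0.1749, 0.0865]
tcp_rot: [[-0.0, 1.0, 0.001], [1.0, 0.0, 0.001], [0.001, 0.001, -1.0]]
ft_force: [0.2, -0.2, -0.8]
gripper_width: 0.0554
grip_force: 0.0
```

```bash
python3 -c "
from h import *
wlook(437.7,180.5,(64,76),(26,33),(4,12))
go(437.7,180.5,3)"
```

```text
wrist 64 76 [436.5 180.8  12.2] 968
wrist 26 33 [436.2 180.6  25.1] 1965
wrist 4 12 [436.3 180.9  32.8] 620
t 28.8 pos [437.7 175.   86.5] w 55.1 F [ 0.2 -0.6  0.8] grip 0.0 j [-57.  19.  36. 123. -17.  43.  -9.]
shift [ 0.55 -0.    8.35] turn [ 0.04 -0.03  0.01]
```

Call:
step_arm(commands="0.6 0.6 -0.1 1 0 0 0;0.6 0.6 -0.1 3 0 0 0;0.6 0.6 -0.1 5.5 0 0 0;0.6 0.6 -0.1 7.5 0 0 0;0.6 0.6 -0.1 8.3 0 0 0;0.6 0.6 -0.1 8.3 0 0 0;0.15 0.6 -0.1 8.3 0 0 0;0.15 0.6 -0.1 8.3 0 0 0")

```text
time: 29.6
position: [0.437, 0.1814, 0.0039]
tcp_rot: [[-0.001, 1.0, 0.001], [1.0, 0.001, 0.001], [0.001, 0.001, -1.0]]
ft_force: [0.4, 0.4, -0.2]
gripper_width: 0.0413
grip_force: 0.0
```

Call:
step_arm(commands="0.15 0 0 0 0 0 0;0.15 0 0 0 0 0 0;0.15 0 0 0 0 0 0;0.15 0 0 0 0 0 0;0.15 0 0 0 0 0 0;0.15 0 0 0 0 0 0;0.15 0 0 -0.5 0 0 0;0.15 0 0 -1.5 0 0 0", grip_force=30)

```text
time: 30.4
position: [0.4355, 0.1805, 0.018]
tcp_rot: [[-0.0, 1.0, -0.002], [1.0, 0.0, -0.001], [-0.001, -0.002, -1.0]]
ft_force: [-0.5, -0.5, -1.6]
gripper_width: 0.0235
grip_force: 30.0
```

Call:
step_arm(commands="0.15 0 0 -3 0 0 0;0.15 0 0 -8 0 0 0;0.15 0 0 -13 0 0 0;0.15 -1 0 -17 0 0 0;0.15 -4 1 -18 0 0 0;0.15 -8 2.5 -18 0 0 0;0.15 -12 4 -18 0 0 0;0.15 -16.5 5.5 -18 0 0 0")

```text
time: 31.2
position: [0.4915, 0.0152, 0.1989]
tcp_rot: [[-0.002, 1.0, 0.001], [1.0, 0.002, 0.001], [0.001, 0.001, -1.0]]
ft_force: [0.7, 1.0, -1.9]
gripper_width: 0.0231
grip_force: 30.0
```

Call:
step_arm(commands="0.15 -4.5 1 0 0 0 0;0.15 -9 2.5 0 0 0 0;0.15 -13 3.5 0 0 0 0;0.15 -16 4.5 0 0 0 0;0.15 -17.5 4.8 0 0 0 0;0.15 -17.5 4.8 0 0 0 0;0.15 -17.5 4.8 0 0 0 0;0.15 -17.5 4.8 0 0 0 0")

```text
time: 32.0
position: [0.5393, -0.1572, 0.1981]
tcp_rot: [[-0.002, 1.0, -0.0], [1.0, 0.002, 0.001], [0.001, -0.0, -1.0]]
ft_force: [-0.6, 0.2, -1.7]
gripper_width: 0.0233
grip_force: 30.0
```

```bash
python3 -c "
from h import *
go(539,-169.4,148.9)
spots(ring=(574.5,42,22))"
```

```text
t 32.0 pos [ 539.3 -157.2  198.1] w 23.3 F [-0.6  0.2 -1.7] grip 29.999564392492175 j [-26.  22.  49. 106. -19.  61.  31.]
shift [-1.23 -0.03  4.92] turn [-0.02 -0.07  0.14]
ring [547.   40.8  30.6] [544.   42.2  30.7]
```

The ring has been knocked about 3 cm, to near (545,41). I'll seat the inlet first.

Call:
step_arm(commands="0.15 -0.8 0 0.5 0 0 0.1;0.15 -1.2 0 1.5 0 0 0.1;0.15 -1.2 0 2.3 0 0 0.1;0.15 -1.2 0 2.8 0 0 0.1;0.15 -1.2 0 3.3 0 0 0.1;0.15 -1.2 0 3.9 0 0 0.1;0.15 -1.2 0 4.5 0 0 0.1;0.15 -1.2 0 4.9 0 0 0.1")

```text
time: 32.9
position: [0.5394, -0.1708, 0.1486]
tcp_rot: [[0.001, 1.0, -0.001], [1.0, -0.001, 0.0], [0.0, -0.001, -1.0]]
ft_force: [-4.4, 1.4, 25.5]
gripper_width: 0.0232
grip_force: 30.0
```

Call:
step_arm(commands="0.15 0 0 0.1 0 0 0;0.15 0 0 0.1 0 0 0;0.15 0 0 0.1 0 0 0;0.15 0 0 0.1 0 0 0;0.15 0 0 0.1 0 0 0;0.15 0 0 0.1 0 0 0;0.15 0 0 0.1 0 0 0;0.15 0 0 0.1 0 0 0")

```text
time: 33.7
position: [0.5396, -0.1709, 0.1488]
tcp_rot: [[0.001, 1.0, 0.0], [1.0, -0.001, 0.001], [0.001, 0.0, -1.0]]
ft_force: [-3.0, 0.6, 5.9]
gripper_width: 0.0231
grip_force: 30.0
```

Call:
step_arm(commands="0.5 0 0 0 0 0 0;0.5 0 0 0 0 0 0;0.5 0 0 0 0 0 0;0.5 0 0 -1 0 0 0;0.7 0 0 -3 0 0 0;0.7 0 0 -6 0 0 0;0.7 0 0 -9 0 0 0;0.8 0 0 -11 0 0 0")

```text
time: 34.5
position: [0.5402, -0.1716, 0.2609]
tcp_rot: [[0.002, 1.0, 0.003], [1.0, -0.002, -0.0], [-0.0, 0.003, -1.0]]
ft_force: [0.1, 0.4, -0.4]
gripper_width: 0.0703
grip_force: 0.0
```

```bash
python3 -c "
from h import *
wlook(539,-169.2,(149,157),(171,178),(209,222))
go(545.5,41.5,150)
spots(ring=(545.5,41.5,22),neck=(539,-170,217))"
```

```text
wrist 149 157 [ 538.8 -171.3   32.9] 536
wrist 171 178 [ 538.6 -171.3   25.1] 1621
wrist 209 222 [ 538.8 -171.3   11.9] 760
t 34.55 pos [ 541.7 -172.3  263.5] w 73.0 F [ 1.3 -0.9  1.9] grip 0.0 j [-27.  18.  52. 101. -15.  68.  29.]
shift [21.39  0.26 11.33] turn [ 0.41  0.05 -0.1 ]
ring [547.1  37.2  32. ] [545.9  41.7  30.5]
neck [ 539.  -171.4   12. ] [ 539.4 -170.6   13.6]
```

Call:
step_arm(commands="0.9 4 0 0 0 0 0;0.9 9 0 1 0 0 0;0.9 13 0 3 0 0 0;0.9 17 0 7 0 0 0;0.9 19.5 0 11 0 0 0;0.9 20.5 0 15 0 0 0;0.9 20.5 0 18 0 0 0;0.9 20.5 0 20 0 0 0")

```text
time: 35.45
position: [0.537, 0.0345, 0.0545]
tcp_rot: [[-0.0, 1.0, -0.005], [1.0, 0.0, -0.002], [-0.002, -0.005, -1.0]]
ft_force: [-0.2, -0.3, 0.4]
gripper_width: 0.0825
grip_force: 0.0
```

```bash
python3 -c "
from h import *
p=wlook(545.5,40.5,(16,28));cv2.imwrite('pics/w5.png',p[...,::-1])
go(545,40.5,-31.5)"
```

```text
wrist 16 28 [545.9  41.3  28.9] 3873
t 35.5 pos [535.5  34.   52.6] w 82.8 F [-0.5 -0.4 -2.2] grip 0.0 j [-38.  31.  40. 115. -27.  45.  18.]
shift [0.67 1.02 8.4 ] turn [-0.49  0.15 -0.03]
```

View pics/w5.png

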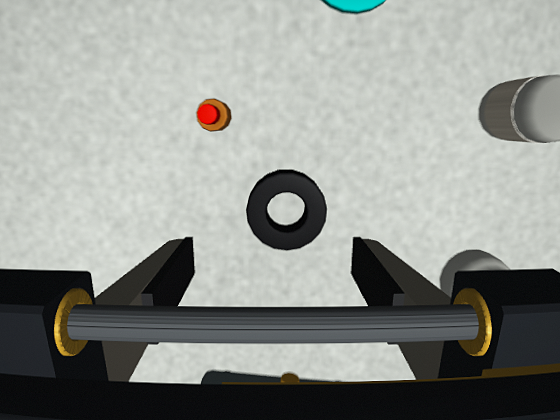

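The ring lies flat at (286,209), between the open fingers.

Call:
step_arm(commands="0.9 0.6 0.9 0 0 0 0;0.9 0.6 0.9 1 0 0 0;0.9 0.6 0.9 2.5 0 0 0;0.9 0.6 0.9 3.5 0 0 0;0.9 0.6 0.9 3.5 0 0 0;0.9 0.6 0.9 3.5 0 0 0;0.9 0.6 0.9 3.5 0 0 0;0.9 0.6 0.9 3.5 0 0 0")

```text
time: 36.3
position: [0.5491, 0.0401, 0.0236]
tcp_rot: [[0.001, 1.0, 0.001], [1.0, -0.001, 0.0], [0.0, 0.001, -1.0]]
ft_force: [-0.2, -0.7, 1.1]
gripper_width: 0.0824
grip_force: 0.0
```

```bash
python3 -c "
from h import *
wlook(545.5,40.5,(16,28))
go(545.5,41,-31.5)"
```

```text
wrist 16 28 [545.8  40.9  29.1] 4933
t 36.35 pos [549.1  40.1  23.6] w 82.7 F [ 0.  -0.2 -0.5] grip 0.0 j [-36.  34.  37. 114. -30.  42.  19.]
shift [ 0.09 -0.37  5.51] turn [ 0.05 -0.02 -0.07]
```

Call:
step_arm(commands="0.9 0.1 -0.35 0 0 0 0;0.9 0.1 -0.35 1.5 0 0 0;0.9 0.1 -0.35 3 0 0 0;0.9 0.1 -0.35 4.5 0 0 0;0.9 0.1 -0.35 5.2 0 0 0;0.9 0.1 -0.35 5.5 0 0 0;0.5 0.1 -0.35 5.5 0 0 0;0.5 0.1 -0.35 5.5 0 0 0")

```text
time: 37.15
position: [0.5456, 0.0409, -0.0316]
tcp_rot: [[0.001, 1.0, 0.001], [1.0, -0.001, -0.0], [-0.0, 0.001, -1.0]]
ft_force: [-0.2, 0.4, 0.2]
gripper_width: 0.0692
grip_force: 0.0
```

Call:
step_arm(commands="0.5 0 0 0 0 0 0;0.5 0 0 0 0 0 0;0.5 0 0 0 0 0 0;0.5 0 0 0 0 0 0;0.5 0 0 0 0 0 0;0.5 0 0 0 0 0 0;0.5 0 0 -0.5 0 0 0;0.5 0 0 -1.5 0 0 0", grip_force=35)

```text
time: 37.95
position: [0.5436, 0.041, -0.0175]
tcp_rot: [[0.001, 1.0, -0.003], [1.0, -0.001, -0.0], [-0.0, -0.003, -1.0]]
ft_force: [0.4, -0.2, -2.5]
gripper_width: 0.0576
grip_force: 35.0
```

Call:
step_arm(commands="0.5 0 0 -3 0 0 0;0.5 0 0 -8 0 0 0;0.5 0 0 -13 0 0 0;0.5 0 0 -18 0 0 0;0.5 -1 0 -22 0 0 0;0.5 -4 0 -23 0 0 0;0.5 -8 0 -23 0 0 0;0.5 -12 0 -23 0 0 0")

```text
time: 38.75
position: [0.5445, -0.0795, 0.2139]
tcp_rot: [[-0.0, 1.0, 0.0], [1.0, 0.0, 0.001], [0.001, 0.0, -1.0]]
ft_force: [-0.3, -0.1, -2.7]
gripper_width: 0.0578
grip_force: 35.0
```

```bash
python3 -c "
from h import *
go(539,-171.2,205)"
```

```text
t 38.75 pos [544.5 -79.5 213.9] w 57.8 F [-0.3 -0.1 -2.7] grip 35.00040141865611 j [-35.  19.  50. 106. -17.  62.  21.]
shift [-9.17 -0.56  0.88] turn [ 0.03 -0.06  0.02]
```

Call:
step_arm(commands="0.5 -3 -0.2 0 0 0 0;0.5 -6 -0.4 0 0 0 0;0.5 -8 -0.5 0 0 0 0;0.5 -9.1 -0.5 0 0 0 0;0.5 -9.1 -0.5 0 0 0 0;0.5 -9.1 -0.5 0 0 0 0;0.5 -9.1 -0.5 0 0 0 0;0.5 -9.1 -0.5 0 0 0 0")

```text
time: 39.55
position: [0.5403, -0.1685, 0.213]
tcp_rot: [[-0.001, 1.0, -0.0], [1.0, 0.001, 0.001], [0.001, -0.0, -1.0]]
ft_force: [0.6, -0.9, -2.4]
gripper_width: 0.0577
grip_force: 35.0
```

```bash
python3 -c "
from h import *
s=r.get_state();z=s['position'][2]*1000
p=wlook(538.8,-171.2,(z+47,z+60),rad=.04);cv2.imwrite('pics/w6.png',p[...,::-1])
go(538.9,-171.2,143.5)"
```

```text
wrist 260.0446901396389 273.0446901396389 [ 538.8 -158.6   37.9] 8279
t 39.6 pos [ 540.2 -168.7  213.1] w 57.5 F [-0.2  0.6 -2.6] grip 34.99932430218905 j [-26.  21.  51. 104. -18.  63.  32.]
shift [-0.25 -0.13  6.96] turn [-0.01 -0.03  0.03]
```

View pics/w6.png

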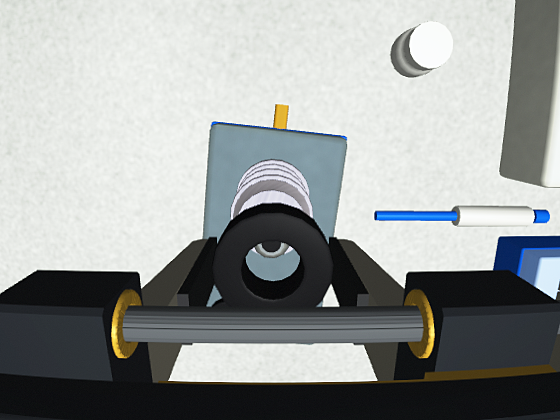

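The ring is held level at (273,260), with the neck top showing through the bore at (272,248). Lowering.

Call:
step_arm(commands="0.5 -0.25 -0.1 0.3 0 0 0;0.5 -0.25 -0.1 0.8 0 0 0;0.5 -0.25 -0.1 1.5 0 0 0;0.5 -0.25 -0.1 2.2 0 0 0;0.5 -0.25 -0.1 3 0 0 0;0.5 -0.25 -0.1 3.8 0 0 0;0.5 -0.25 -0.1 4.6 0 0 0;0.5 -0.25 -0.1 5.2 0 0 0")

```text
time: 40.4
position: [0.5387, -0.1724, 0.1602]
tcp_rot: [[0.001, 1.0, -0.001], [1.0, -0.001, 0.0], [0.0, -0.001, -1.0]]
ft_force: [-0.4, -0.5, -2.1]
gripper_width: 0.0579
grip_force: 35.0
```

Call:
step_arm(commands="0.5 0 0 0.4 0 0 0;0.5 0 0 0.8 0 0 0;0.5 0 0 1.2 0 0 0;0.5 0 0 1.5 0 0 0;0.5 0 0 1.7 0 0 0;0.5 0 0 1.7 0 0 0;0.5 0 0 1.7 0 0 0;0.5 0 0 1.7 0 0 0")

```text
time: 41.2
position: [0.5391, -0.1725, 0.1443]
tcp_rot: [[0.001, 1.0, 0.0], [1.0, -0.001, -0.0], [-0.0, 0.0, -1.0]]
ft_force: [-0.3, 0.8, -1.8]
gripper_width: 0.0579
grip_force: 35.0
```

Call:
step_arm(commands="0.5 0 0 0.1 0 0 0;0.5 0 0 0.1 0 0 0;0.5 0 0 0.1 0 0 0;0.9 0 0 0.1 0 0 0;0.9 0 0 0.1 0 0 0;0.9 0 0 0.1 0 0 0;0.9 0 0 0.1 0 0 0;0.9 0 0 0.1 0 0 0")

```text
time: 42.0
position: [0.539, -0.1725, 0.1431]
tcp_rot: [[0.001, 1.0, 0.0], [1.0, -0.001, -0.0], [-0.0, 0.0, -1.0]]
ft_force: [-0.0, 0.4, -0.0]
gripper_width: 0.0826
grip_force: 0.0
```

Call:
step_arm(commands="0.9 0 0 0 0 0 0;0.9 0 0 -1 0 0 0;0.9 0 0 -3 0 0 0;0.9 0 0 -6 0 0 0;0.9 0 0 -9 0 0 0;0.9 0 0 -11 0 0 0;0.5 0 0 -11 0 0 0;0 0 0 -11 0 0 0")

```text
time: 42.8
position: [0.539, -0.1723, 0.2533]
tcp_rot: [[0.001, 1.0, 0.001], [1.0, -0.001, 0.0], [0.0, 0.001, -1.0]]
ft_force: [0.4, 0.1, -0.6]
gripper_width: 0.0689
grip_force: 0.0
```

```bash
python3 -c "
from h import *
wlook(538.9,-171.5,(192,202),(209,222),(149,157))
a=look('scene');b=look('side')
spots(ring=(539,-171,197),neck=(539,-170,217),btn=(491,-303,91),cap=(520,457,40),va=(497,107,42),ja=(698,-19,55))
cv2.imwrite('pics/m2.png',np.hstack([cv2.resize(a[0][130:260,90:240],None,fx=2.6,fy=2.6),cv2.resize(b[0][70:200,250:400],None,fx=2.6,fy=2.6)])[...,::-1])
go(491,-303.3,150)"
```

```text
wrist 192 202 [ 538.7 -172.5   28.9] 3165
wrist 209 222 [ 538.8 -171.3   11.9] 793
wrist 149 157 [ 539.1 -170.1   32.8] 420
ring [ 539.  -173.4   30.3] [ 539.1 -169.9   30.8]
neck [ 539.7 -171.    12.1] [ 539.  -170.8   12.2]
btn [ 496.6 -302.8   17.9] [ 490.7 -301.4   19.1]
cap [522.  451.2  19.1] [522.4 453.1  17. ]
va [497.4 107.8   7.3] [497.5 108.6   7.3]
ja [698.9 -19.5  23.4] [697.  -19.1  25.1]
t 43.05 pos [ 538.5 -172.3  252.2] w 48.8 F [0.1 0.6 0.1] grip 0.0 j [-27.  19.  52. 102. -16.  67.  30.]
shift [-13.11  -4.71  10.23] turn [-0.1  -0.   -0.08]
```

View pics/m2.png

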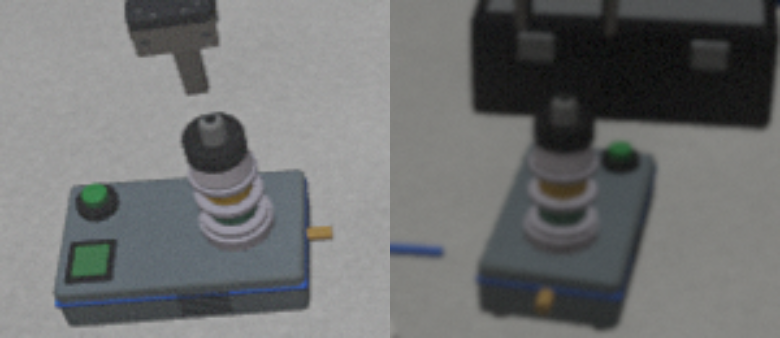

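The column stands upright: green, yellow, inlet and then the ring, with the neck showing. The button is at (95,195) in the left panel.

Call:
step_arm(commands="0 -4 -1.5 0 0 0 0;0 -8 -3 0 0 0 0;0 -11.5 -4.2 1 0 0 0;0 -12.8 -4.7 4 0 0 0;0 -12.8 -4.7 8 0 0 0;0 -12.8 -4.7 11 0 0 0;0 -12.8 -4.7 13 0 0 0;0 -12.8 -4.7 13 0 0 0")

```text
time: 43.85
position: [0.4896, -0.2992, 0.12]
tcp_rot: [[0.002, 1.0, -0.006], [1.0, -0.002, 0.002], [0.002, -0.006, -1.0]]
ft_force: [0.4, -0.5, -0.4]
gripper_width: 0.0004
grip_force: 0.0
```

```bash
python3 -c "
from h import *
p,d,W=look('wrist');h=cv2.cvtColor(p,cv2.COLOR_RGB2HSV)
m=(h[...,0]>45)&(h[...,0]<80)&(h[...,1]>90)&(np.hypot(W[...,0]-.491,W[...,1]+.303)<.03)&(W[...,2]>.08)
b=W[m];print(circ(b),len(b),np.percentile(b[:,2],[5,50,95]))
tip();go(491,-303.3,57)"
```

```text
[ 490.3 -300.5   17. ] 874 [0.08681293 0.09175316 0.15504538]
w 0.00028328096774325067
wrist -1 [-36.5 -36.5 -36.3 -36.  -35.7 -35.5 -34.8 -34.6] [  9.5  -8.2 -35.9]
wrist 1 [-36.6 -36.5 -36.4 -36.4 -36.2 -35.7 -34.8 -34.3] [  9.4   6.9 -36.3]
side -1 [-42.3 -42.3 -42.2 -41.7 -41.4 -40.1 -39.8 -39.3] [  7.2  -5.3 -41.5]
side 1 [-42.  -41.5 -41.2 -40.7 -40.  -39.7 -39.6 -37.5] [  7.5   6.4 -40.4]
t 44.0 pos [ 492.2 -301.   124. ] w 0.1 F [0.5 0.1 0.5] grip 0.0 j [ -8.  29.  48. 108. -26.  55.  52.]
shift [-0.22 -0.13  6.7 ] turn [ 0.04  0.05 -0.08]
```

Call:
step_arm(commands="0 -0.2 -0.1 1 0 0 0;0 -0.2 -0.1 2.5 0 0 0;0 -0.2 -0.1 4 0 0 0;0 -0.2 -0.1 5.5 0 0 0;0 -0.2 -0.1 6.3 0 0 0;0 -0.2 -0.1 6.8 0 0 0;0 -0.2 -0.1 7 0 0 0;0 -0.2 -0.1 7.2 0 0 0")

```text
time: 44.8
position: [0.4904, -0.3022, 0.0518]
tcp_rot: [[0.001, 1.0, -0.001], [1.0, -0.001, 0.001], [0.001, -0.001, -1.0]]
ft_force: [-6.7, 5.5, 21.9]
gripper_width: 0.0003
grip_force: 11.0
```

Call:
step_arm(commands="0 0 0 0 0 0 0;0 0 0 0 0 0 0;0 0 0 0.1 0 0 0;0 0 0 0.1 0 0 0;0 0 0 0.1 0 0 0;0 0 0 0.1 0 0 0;0 0 0 0.1 0 0 0;0 0 0 0.1 0 0 0")

```text
time: 45.6
position: [0.4905, -0.3021, 0.0519]
tcp_rot: [[0.001, 1.0, 0.0], [1.0, -0.001, 0.002], [0.002, 0.0, -1.0]]
ft_force: [-6.8, 4.9, 15.8]
gripper_width: 0.0006
grip_force: 7.7
```

The button is bottomed out: the force is well above its 5 N. Retracting.

Call:
step_arm(commands="0 0 0 -1 0 0 0;0 0 0 -3 0 0 0;0 0 0 -7 0 0 0;0 0 0 -12 0 0 0;0 0 0 -16 0 0 0;0 0 0 -18 0 0 0;0 0 0 -18 0 0 0;0 0 0 -18 0 0 0")

```text
time: 46.4
position: [0.4911, -0.3022, 0.2301]
tcp_rot: [[0.001, 1.0, 0.001], [1.0, -0.001, 0.0], [0.0, 0.001, -1.0]]
ft_force: [0.8, 0.3, -0.0]
gripper_width: 0.0004
grip_force: 0.0
```

```bash
python3 -c "
from h import *
a=look('scene');b=look('side')
spots(ring=(539,-171,197),neck=(539,-170,217),cap=(520,457,40),va=(497,107,42),vb=(497,253,42),ja=(698,-19,55),tur=(592,210,42),purple=(435,317,42))
cv2.imwrite('pics/m3.png',np.hstack([cv2.resize(x[0],(400,300)) for x in(a,b)])[...,::-1]);go(500,-300,200)"
```

```text
ring [ 539.6 -174.2   30.1] [ 541.9 -170.7   32.3]
neck [ 540.2 -171.7   12.4] [ 539.2 -168.3   14. ]
cap [521.4 452.6  17.3] [521.9 453.8  16.6]
va [497.5 106.5   6.8] [496.6 106.9   8.2]
vb [495.  251.9   8.7] [496.9 253.4   7.1]
ja [699.3 -20.1  23.9] [697.4 -18.1  27.3]
tur [591.8 210.   16.4] [591.5 210.6  17.3]
purple [437.  318.1  17. ] [433.7 317.6  17.1]
t 46.6 pos [ 490.2 -302.   228.8] w 0.3 F [ 0.3 -0.  -0.4] grip 0.0 j [-12.  22.  53. 102. -19.  66.  47.]
shift [0.2  0.98 2.88] turn [-0.12 -0.03 -0.08]
```

View pics/m3.png

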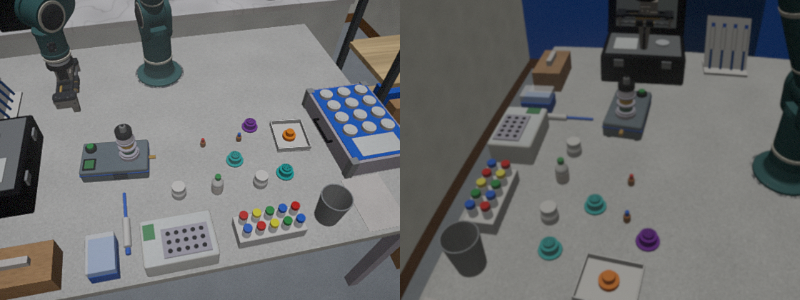

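The column is complete at (125,143), the cap is in the tray at (290,134), and all the other things are where they were.

```bash
python3 -c "
from workcell import r
print(r.close_job())"
```

```text
the job is handed in; nothing more can be done
None
```

Job handed in: the cap is in the tray, green, yellow, inlet and ring are stacked on the pump (no blue or red stage was laid out), the start button was pressed to its stop, and every other item I re-measured had not moved.

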